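# Close and shim a gel casting table

### The arm

A 6-joint arm with a two-finger parallel gripper is mounted at the origin on a cart in front of the work surface, level with it; the furniture and walls round the work are solid. World frame = base frame: x ahead of the robot, y to its left, z up, the work surface at z = 0. Lengths are in m, angles in rad, forces in N, time in s.
With the tool pointing down it reaches from about 0.275 to 0.825 m from the base axis. Payload 5.2 kg.
Tool frame: the origin (TCP) lies midway between the tips of the shut fingers; the grasp point (between the pads) lies 19 mm behind it; z points along the fingers, y is the line along which they close (so a half turn about z gives the same grasp; the last joint's range is limited). The gripper opens to 93 mm and grips with 3 to 60 N. Pads are 15 mm wide; open, the fingers measure 128 mm over their backs; the gripper's body (75 mm by 188 mm) begins 65 mm behind the grasp point.
Start: joints at [1.032, 0.259, 1.535, -0, 1.348, -0.203], TCP at [0.181, 0.519, 0.219] pointing down, gripper open.
Joint ranges: [-3.14, 3.14], [-0.91, 2.08], [0.19, 2.58], [-1.22, 4.36], [0.22, 2.71], [-3.12, 3.12]. Speed limits (rad/s): [2.57, 2.57, 3.14, 3.14, 3.14, 3.14].

### API

Orientations are given as a unit quaternion [x, y, z, w].
In Python, from workcell import env gives the robot as it stands.
- The arm moves only by the shell command python3 -m creep 'ROWS' [FORCE]. ROWS is JSON, a list of rows, each an object with "jaw": the closure in counts, from 0 (fully open) to 255 (shut); "dp": the shift along the world's x, y, z in mm, a list of three; "dr": the turn, a rotation vector about the world's x, y, z in rad, a list of three. A call has exactly 10 rows; each row is the pose to reach, as a shift and turn from the pose commanded when the call began; what a row does not reach only later rows make up. A row lasts 1/10 s, in which the tool goes at most 50 mm and 8.59 degrees, less where a joint would pass 70% of its speed; a pose out of reach is approached as far as the arm can. A call with a gripper value outside its range is refused whole. The fingers move at their own pace and stop on an object; FORCE is the grip in N (left out, the last holds). Time passes only in rows, so rows that repeat a pose let the fingers close, or fill a call up. It gives the time, the measured TCP pose, the force, the opening and the grip force at its end, in the units of the state.
- env.state(): the state, without advancing time (a new reading comes with each control period).
- env.get_image(name): name is "side" or "top" or "wrist"; returns a dict with "frame" (480x640x3 uint8, blue, green, red), "range_z" (480x640 float32, m along the optical axis (not along the pixel's ray), 0 where there is no reading), "mtx" (3x3 intrinsics, pixels), "extrinsics" (4x4, takes a point from world to camera coordinates). Camera axes: x right, y down, z forward; pixel columns grow to the right and rows downward; lengths in m; the calibration is good to about 2 mm. A picture is of the moment at which its call begins.
- env.sign_off(): hands the job in; it is judged then, once.
The state is a dict: "t": time; "q": joint angles; "joint_vel": joint speeds; "effort": joint torques, N m; "ee_pos": TCP position; "tool_rot": TCP orientation; "wrist_force": force on the tool from outside, world axes, zero at the start; "moment": the same for the moment, N m; "width": opening from 0.0 (shut) to 1.0 (fully open); "grip_force": force on a finger pad.
Only numpy, scipy, OpenCV 4.12 (cv2) and the standard library are available. Lean on these libraries where they do the work, as an engineer would, in place of code of your own. Each camera call takes 0.05 s, during which the arm holds its last target. There are 200 camera calls.

### The job

Lower the hinged cover of the gel casting table gently onto its stops first. Then pick up the leveling wedge and, with it flat on the bench, push it straight in, thin end first, under the middle of the deck's front bar until the deck just lifts off its front rests, by about 4 mm (never as much as 10 mm). Finish holding the wedge there in the gripper, with the wedge alone carrying the front of the deck, and leave the dish, timer and bottle where they are.

Things in the scene. Friction and masses are not known exactly. Their poses are not given: they have to be found in the camera images.
- frame: Fixed grey frame of the gel casting table standing on the bench, about 185 x 214 mm, low side rails 12 mm high, open at the front between the rails (160 mm wide, the bare bench below). Origin at bench level under the middle of the table; its x axis points from the front (bar side) to the back (hinge side), y to the left, z up. Somewhere ahead of the robot, a little to the left, turned up to 0.3 rad.
- deck: White plate 154 x 192 x 8 mm hinged at its back edge to the frame, carrying a small dark grey tray; the whole table with its cover closed is about 60 mm high. Weighs about 0.6 kg with the cover, so lifting its front edge takes about 2.5 to 4 N. Origin on the hinge axis, 80 mm behind the frame's origin and 20 mm above the bench; x axis toward the back. At rest it lies on two front rests; only its front can rise.
- deck_edge (a point): Middle of the underside of the steel bar (10 mm round, 170 mm long) that runs along the deck's front edge, 80 mm in front of the frame's origin. At rest it is 16 mm above the bench with open space below; its height shows how far the front has been lifted.
- cover (a joint): Angle of the flat cover (grey rim with a clear pane, 155 mm from hinge to tab, 190 mm wide, 5 mm thick), hinged on the deck near its back: 0 = closed flat on its stops, positive = raised (1.4 at most). Its axis is parallel to the frame's y axis, 70 mm behind the frame's origin and 58 mm above the bench when the deck is at rest. The hinge is stiff and damped: the cover stays where it is left and about 0.5 to 2 N at the tab moves it slowly.
- cover_tab (a point): Middle of the upper face of the grey tab (18 x 60 mm, 5 mm thick) on the free front edge of the cover, 147 mm from the cover's hinge; its x axis points along the cover toward the hinge, z out of the upper face (straight up when closed).
- wedge: Loose leveling wedge 130 mm long and 26 mm wide, 0.18 kg, lying flat on the bench to the right of the table: a black grip block 50 mm long, 26 mm wide and 34 mm high, and in front of it a dark steel ramp 80 mm long, falling from 28 mm high at the block to 4 mm at the thin end. Origin at bench level under the middle of the grip block; x axis toward the thin end, z up.
- wedge_tip (a point): Middle of the bottom edge of the wedge's thin end, 105 mm from the wedge's origin along its x axis.
- petri: Bystander: covered round dish 60 mm across, 14 mm high, left of the table. Origin at the centre of its underside.
- timer: Bystander: white countdown timer 70 x 64 x 19 mm, left of the table. Origin at the centre of its underside.
- bottle: Bystander: screw-cap bottle 56 mm across, 106 mm high, left of the table and behind. Origin at the centre of its underside.

How it is judged:
By the outcome, as a careful person would: the job done as asked, in the order asked, and still so for the second after the job is handed in, while the arm keeps its last pose, push and grip.
It also fails if it takes over 64 s, if anything falls off the work surface, if the arm or the gripper's body presses on something with over 40 N, if the wrist force passes 120 N, or if a joint passes its speed limit or range.

## Working session

There is one attempt and no reset: what is moved stays moved. The work goes in short steps, Python scripts to look and compute and a shell command to move; the robot and the scene stay as the last step left them, time stands still between calls to the robot, and variables do not carry over. Pictures are saved under pics/ and viewed, at most 10 in all, crops included, and the job is handed in when it is done.

```bash
mkdir -p pics; cat > h.py <<'E'
import numpy as np, cv2
from workcell import env
def snap(n,f):
    im=env.get_image(n); cv2.imwrite('pics/'+f+'.png',im['frame'])
    np.savez('pics/'+f+'.npz',**{k:np.array(v) for k,v in im.items()}); return im
def cloud(im):
    K=np.array(im['mtx']);T=np.linalg.inv(np.array(im['extrinsics']));z=np.array(im['range_z'])
    v,u=np.mgrid[:480,:640]
    P=np.stack([(u-K[0,2])/K[0,0]*z,(v-K[1,2])/K[1,1]*z,z],-1)@T[:3,:3].T+T[:3,3]
    P[z==0]=np.nan
    return P
E
python3 - <<'E'
from h import *
snap('top','top0');snap('side','side0')
s=env.state();print(s)
E
```

```text
{'t': 0.1, 'q': array([ 1.03215389e+00,  2.59288098e-01,  1.53592322e+00,  2.88330901e-05,
        1.34798894e+00, -2.02792151e-01]), 'joint_vel': array([ 0.00170199, -0.00224266, -0.00283121, -0.0001863 ,  0.00061101,
       -0.00027814]), 'effort': array([ 1.71573563e-03, -4.38212264e+01, -2.84645462e+01,  7.20256870e-02,
        3.63231904e-02, -1.78480326e-05]), 'ee_pos': array([0.18098651, 0.51887949, 0.21791139]), 'tool_rot': array([ 1.67140135e-01,  9.85932822e-01, -7.44106180e-04, -3.04307767e-04]), 'wrist_force': array([-0.02332908, -0.23950975, -0.14835324]), 'moment': array([-0.05261564,  0.00987419, -0.00219424]), 'grip_force': 0.0, 'width': 0.9981398860415008}
```

View pics/top0.png

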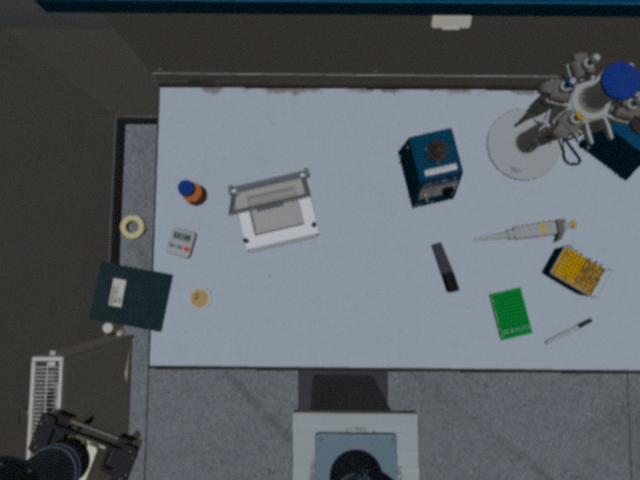

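View pics/side0.png

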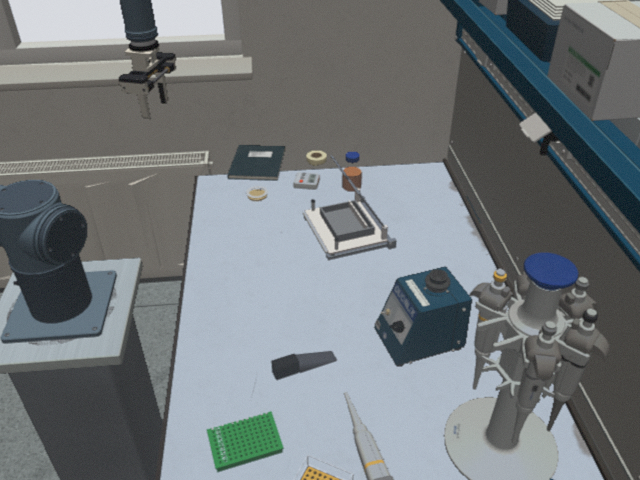

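The top view shows the table at about (275,210) with its cover raised. The wedge's grip block is at (450,283) and its thin end at (436,243). The bystanders are to the left.

```bash
python3 - <<'E'
from h import *
im=dict(np.load('pics/top0.npz'));P=cloud(im);g=im['frame'].astype(int)
np.set_printoptions(precision=3,suppress=True)
for n,(u,v) in dict(bench=(370,250),barL=(247,249),barR=(318,235),deckmid=(283,241),tray=(275,218),block=(450,283),tip=(436,244),coverR=(309,172),coverL=(230,190),tabL=(232,212),tabR=(311,189),bottle=(187,187),timer=(181,243),petri=(201,298)).items(): print(n,P[v,u])
# wedge
m=(g.max(2)<110);m[:, :425]=0;m[:,465:]=0;m[:238]=0;m[295:]=0
Q=P[m];Q=Q[np.isfinite(Q[:,0])]
print(len(Q),cv2.minAreaRect(Q[:,:2].astype(np.float32)*1000),Q[:,2].max())
# cropped
c=cv2.resize(im['frame'][155:265,215:335],None,fx=5,fy=5,interpolation=cv2.INTER_CUBIC)
si=cv2.resize(im['frame'][235:300,425:470],None,fx=4,fy=5)
cv2.imwrite('pics/c1.png',c)
# table points above bench
R=P[160:260,220:330].reshape(-1,3)
for lo,hi in ((.008,.016),(.016,.035),(.035,.07),(.07,.3)):
    q=R[(R[:,2]>lo)&(R[:,2]<hi)]
    print(lo,len(q),cv2.minAreaRect(q[:,:2].astype(np.float32)*1000), q.min(0),q.max(0))
E
```

```text
bench [ 0.567 -0.038  0.003]
barL [0.565 0.28  0.026]
barR [0.604 0.098 0.009]
deckmid [0.587 0.188 0.023]
tray [0.645 0.209 0.032]
block [ 0.483 -0.235  0.037]
tip [ 0.584 -0.209  0.004]
coverR [0.772 0.124 0.001]
coverL [0.717 0.326 0.028]
tabL [0.64  0.291 0.173]
tabR [0.727 0.118 0.   ]
bottle [0.709 0.414 0.107]
timer [0.58  0.452 0.016]
petri [0.439 0.399 0.005]
599 ((526.0206909179688, -231.55032348632812), (128.3524627685547, 36.35944747924805), 17.350143432617188) 0.04065873224125105
0.008 296 ((659.438720703125, 215.0361785888672), (200.59666442871094, 213.18067932128906), 9.317541122436523) [0.561 0.098 0.008] [0.773 0.322 0.016]
0.016 2796 ((665.1859130859375, 209.13551330566406), (181.643310546875, 217.5540313720703), 13.926764488220215) [0.558 0.098 0.016] [0.778 0.333 0.035]
0.035 412 ((667.8761596679688, 209.99148559570312), (137.38282775878906, 191.44061279296875), 13.560981750488281) [0.581 0.106 0.035] [0.756 0.317 0.07 ]
0.07 1725 ((684.9208374023438, 214.21429443359375), (81.22360229492188, 189.96803283691406), 14.187257766723633) [0.632 0.116 0.07 ] [0.743 0.315 0.193]
```

View pics/c1.png

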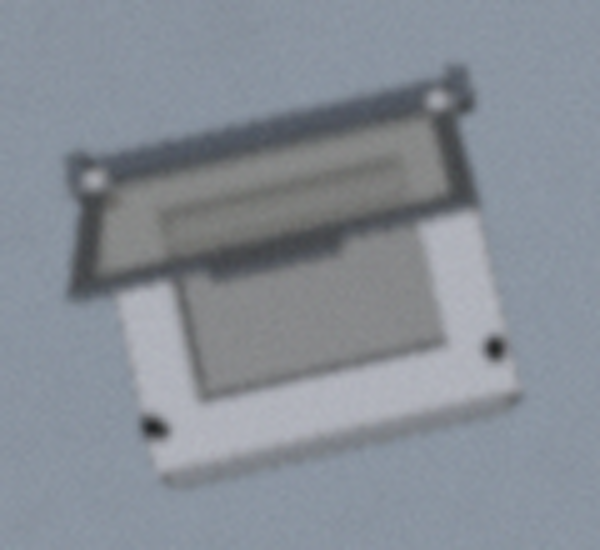

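The crop confirms the cover is raised, with its tab at crop (280,255). The deck's front bar runs from crop (165,480) to (520,400). Next I fit the poses.

```bash
python3 - <<'E'
from h import *
np.set_printoptions(precision=4,suppress=True)
im=dict(np.load('pics/top0.npz'));P=cloud(im)
R=P[160:260,220:330].reshape(-1,3)
def fr(q,yaw,c):
    e=np.array([[np.cos(yaw),np.sin(yaw)],[-np.sin(yaw),np.cos(yaw)]]);return (q[:,:2]-c)@e.T
q=R[(R[:,2]>.08)&(R[:,2]<.21)]
c=q.mean(0)
for _ in range(4):
    U,S,V=np.linalg.svd(q-c);n=V[2]*np.sign(V[2,2]);d=(q-c)@n;k=abs(d)<.006;q=q[k];c=q.mean(0)
print('cover n',n,'a',np.arccos(n[2]),'yaw',np.arctan2(n[1],n[0]),len(q),d.std())
yaw=0.242
f=fr(q,yaw,np.zeros(2));print('cover y range',np.percentile(f[:,1],[1,99]))
# hinge line: at z=.058 in frame x
e=np.array([np.cos(yaw),np.sin(yaw)])
X=(c[:2]@e)+ (c[2]-.058)*n[2]/np.hypot(n[0],n[1]);print('hinge x ->frame x', X-.070)
q=R[(R[:,2]>.012)&(R[:,2]<.03)];f=fr(q,yaw,np.zeros(2))
print('low x,y pct',np.percentile(f,[.5,2,98,99.5],axis=0))
print('top z',np.nanmax(R[:,2]))
s=dict(np.load('pics/side0.npz'));Ps=cloud(s)[180:260,290:410].reshape(-1,3)
f=fr(Ps,yaw,np.zeros(2));k=(Ps[:,2]>.017)&(Ps[:,2]<.03)&(f[:,0]>.5)&(f[:,0]<.9)
print('side low',np.percentile(f[k],[.5,2,98,99.5],axis=0))
k=(Ps[:,2]>.08)&(f[:,0]<.9)&(f[:,0]>.5);print('side cov max z',Ps[k].max(0), k.sum())
E
```

```text
cover n [0.8235 0.2014 0.5303] a 1.0118561570338998 yaw 0.23985333690173502 1599 0.0010227157549843478
cover y range [-0.049   0.1361]
hinge x ->frame x 0.6917217400297375
low x,y pct [[ 0.6058 -0.0598]
 [ 0.6072 -0.0509]
 [ 0.7815  0.138 ]
 [ 0.784   0.1467]]
top z 0.19340608610195775
side low [[ 0.6014 -0.0633]
 [ 0.6034 -0.0551]
 [ 0.7755  0.217 ]
 [ 0.7926  0.2633]]
side cov max z [0.7333 0.3018 0.1799] 119
```

```bash
python3 -m creep '[{"jaw":255,"dp":[15,-9,6],"dr":[0,0,0.05]},{"jaw":255,"dp":[45,-27,15],"dr":[0,0,0.12]},{"jaw":255,"dp":[80,-49,25],"dr":[0,0,0.18]},{"jaw":255,"dp":[120,-73,35],"dr":[0,0,0.24]},{"jaw":255,"dp":[160,-98,35],"dr":[0,0,0.3]},{"jaw":255,"dp":[200,-122,35],"dr":[0,0,0.36]},{"jaw":255,"dp":[240,-146,35],"dr":[0,0,0.42]},{"jaw":255,"dp":[280,-171,35],"dr":[0,0,0.48]},{"jaw":255,"dp":[320,-195,35],"dr":[0,0,0.54]},{"jaw":255,"dp":[360,-220,35],"dr":[0,0,0.576]}]' 20
python3 -m creep '[{"jaw":255,"dp":[40,-24,0],"dr":[0,0,0]},{"jaw":255,"dp":[75,-46,0],"dr":[0,0,0]},{"jaw":255,"dp":[105,-64,0],"dr":[0,0,0]},{"jaw":255,"dp":[130,-79,0],"dr":[0,0,0]},{"jaw":255,"dp":[143,-87,0],"dr":[0,0,0]},{"jaw":255,"dp":[143,-87,-10],"dr":[0,0,0]},{"jaw":255,"dp":[143,-87,-30],"dr":[0,0,0]},{"jaw":255,"dp":[143,-87,-50],"dr":[0,0,0]},{"jaw":255,"dp":[143,-87,-70],"dr":[0,0,0]},{"jaw":255,"dp":[143,-87,-70],"dr":[0,0,0]}]'
python3 -c "
from h import *
snap('side','s1');P=snap('wrist','w1')
c=np.hstack([cv2.resize(cv2.imread('pics/s1.png')[140:300,260:460],(400,320)),cv2.resize(cv2.imread('pics/w1.png'),(400,320))]);cv2.imwrite('pics/c2.png',c)
s=env.state();print(s['t'],s['ee_pos'],s['tool_rot'],s['wrist_force'],s['q'])"
```

```text
t: 1.1
ee_pos: [0.5424, 0.298, 0.2532]
tool_rot: [-0.121, 0.993, 0.0, -0.0]
wrist_force: [0.8, 0.8, 0.5]
width: 0.191
grip_force: 0.0
t: 2.1
ee_pos: [0.6809, 0.2129, 0.1791]
tool_rot: [-0.12, 0.993, 0.0, -0.004]
wrist_force: [-0.3, -0.2, -0.4]
width: 0.007
grip_force: 0.0
2.2 [0.6831565  0.21298169 0.18318095] [-1.20203972e-01  9.92748854e-01  6.49506278e-05 -8.44431097e-04] [-0.04278618  0.2376094  -0.05437436] [ 1.46657844e-01  5.82375473e-01  1.12583031e+00  1.75651861e-04
  1.43507176e+00 -1.66515317e+00]
```

View pics/c2.png

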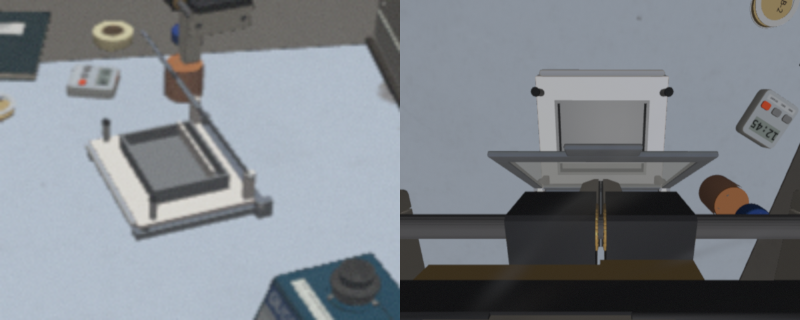

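The wrist view shows the finger (600,200) centred behind the tab (605,150), and the tool square to the table. I'll start the arc slowly.

```bash
python3 -m creep '[{"jaw":255,"dp":[-7,-2,1],"dr":[0,0,0]},{"jaw":255,"dp":[-13,-3,2],"dr":[0,0,0]},{"jaw":255,"dp":[-18,-5,2],"dr":[0,0,0]},{"jaw":255,"dp":[-21,-5,0],"dr":[0,0,0]},{"jaw":255,"dp":[-24,-6,-2],"dr":[0,0,0]},{"jaw":255,"dp":[-27,-7,-4],"dr":[0,0,0]},{"jaw":255,"dp":[-30,-7,-6],"dr":[0,0,0]},{"jaw":255,"dp":[-33,-8,-9],"dr":[0,0,0]},{"jaw":255,"dp":[-36,-9,-11],"dr":[0,0,0]},{"jaw":255,"dp":[-39,-10,-13],"dr":[0,0,0]}]'
python3 -c "
from h import *
im=snap('wrist','w2');s=env.state();print(s['t'],s['ee_pos'],s['wrist_force'])"
```

```text
t: 3.2
ee_pos: [0.645, 0.2023, 0.1702]
tool_rot: [-0.12, 0.993, 0.0, -0.0]
wrist_force: [1.0, 0.8, 0.2]
width: 0.002
grip_force: 0.5
3.25 [0.64438146 0.20216804 0.16985023] [ 0.24505346  0.44077026 -0.33310753]
```

```bash
python3 -m creep '[{"jaw":255,"dp":[-3,-1,-2],"dr":[0,0,0]},{"jaw":255,"dp":[-5,-1,-5],"dr":[0,0,0]},{"jaw":255,"dp":[-8,-2,-7],"dr":[0,0,0]},{"jaw":255,"dp":[-11,-3,-11],"dr":[0,0,0]},{"jaw":255,"dp":[-14,-3,-14],"dr":[0,0,0]},{"jaw":255,"dp":[-17,-4,-18],"dr":[0,0,0]},{"jaw":255,"dp":[-19,-5,-21],"dr":[0,0,0]},{"jaw":255,"dp":[-22,-5,-24],"dr":[0,0,0]},{"jaw":255,"dp":[-24,-6,-27],"dr":[0,0,0]},{"jaw":255,"dp":[-26,-6,-30],"dr":[0,0,0]}]'
python3 -m creep '[{"jaw":255,"dp":[-3,-1,-4],"dr":[0,0,0]},{"jaw":255,"dp":[-5,-1,-8],"dr":[0,0,0]},{"jaw":255,"dp":[-8,-2,-12],"dr":[0,0,0]},{"jaw":255,"dp":[-10,-3,-16],"dr":[0,0,0]},{"jaw":255,"dp":[-12,-3,-20],"dr":[0,0,0]},{"jaw":255,"dp":[-14,-3,-25],"dr":[0,0,0]},{"jaw":255,"dp":[-15,-4,-29],"dr":[0,0,0]},{"jaw":255,"dp":[-16,-4,-32],"dr":[0,0,0]},{"jaw":255,"dp":[-17,-5,-36],"dr":[0,0,0]},{"jaw":255,"dp":[-18,-5,-39],"dr":[0,0,0]}]'
python3 -c "
from h import *
im=snap('side','s3');snap('wrist','w3');s=env.state();print(s['t'],s['ee_pos'],s['wrist_force'])
c=np.hstack([cv2.resize(cv2.imread('pics/s3.png')[140:300,260:460],(400,320)),cv2.resize(cv2.imread('pics/w3.png'),(400,320))]);cv2.imwrite('pics/c3.png',c)"
```

```text
t: 4.25
ee_pos: [0.6191, 0.1962, 0.1404]
tool_rot: [-0.12, 0.993, -0.0, -0.0]
wrist_force: [1.0, -0.5, 0.9]
width: 0.006
grip_force: 0.4
t: 5.25
ee_pos: [0.6011, 0.1913, 0.1012]
tool_rot: [-0.12, 0.993, 0.0, -0.0]
wrist_force: [-0.6, -1.3, 0.7]
width: 0.008
grip_force: 0.4
5.35 [0.60087439 0.19117785 0.10105991] [-0.17040503 -0.23515077  0.17069339]
```

View pics/c3.png

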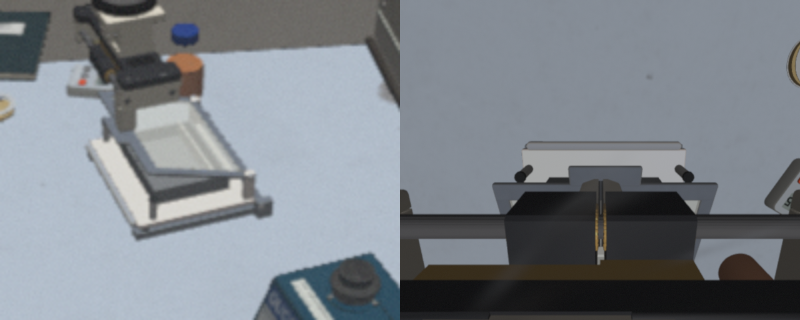

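The cover is at about 0.3 rad and following the finger. I'll slow down for the last part.

```bash
python3 -m creep '[{"jaw":255,"dp":[-1,0,-3],"dr":[0,0,0]},{"jaw":255,"dp":[-2,0,-6],"dr":[0,0,0]},{"jaw":255,"dp":[-3,-1,-9],"dr":[0,0,0]},{"jaw":255,"dp":[-4,-1,-12],"dr":[0,0,0]},{"jaw":255,"dp":[-5,-1,-15],"dr":[0,0,0]},{"jaw":255,"dp":[-6,-1,-18],"dr":[0,0,0]},{"jaw":255,"dp":[-7,-2,-21],"dr":[0,0,0]},{"jaw":255,"dp":[-8,-2,-24],"dr":[0,0,0]},{"jaw":255,"dp":[-9,-2,-27],"dr":[0,0,0]},{"jaw":255,"dp":[-9,-2,-30],"dr":[0,0,0]}]'
python3 -m creep '[{"jaw":255,"dp":[0,0,-1],"dr":[0,0,0]},{"jaw":255,"dp":[0,0,-2],"dr":[0,0,0]},{"jaw":255,"dp":[0,0,-3],"dr":[0,0,0]},{"jaw":255,"dp":[0,0,-4],"dr":[0,0,0]},{"jaw":255,"dp":[0,0,-5],"dr":[0,0,0]},{"jaw":255,"dp":[0,0,-6],"dr":[0,0,0]},{"jaw":255,"dp":[0,0,-7],"dr":[0,0,0]},{"jaw":255,"dp":[0,0,-8],"dr":[0,0,0]},{"jaw":255,"dp":[0,0,-9],"dr":[0,0,0]},{"jaw":255,"dp":[0,0,-9],"dr":[0,0,0]}]'
```

```text
t: 6.35
ee_pos: [0.5919, 0.1892, 0.0714]
tool_rot: [-0.12, 0.993, -0.0, -0.0]
wrist_force: [0.0, -0.6, 0.1]
width: 0.009
grip_force: 0.4
t: 7.35
ee_pos: [0.5922, 0.1893, 0.0625]
tool_rot: [-0.12, 0.993, 0.0, -0.0]
wrist_force: [0.6, 0.3, 0.2]
width: 0.008
grip_force: 0.0
```

```bash
python3 -m creep '[{"jaw":255,"dp":[0,0,-0.4],"dr":[0,0,0]},{"jaw":255,"dp":[0,0,-0.8],"dr":[0,0,0]},{"jaw":255,"dp":[0,0,-1.2],"dr":[0,0,0]},{"jaw":255,"dp":[0,0,-1.6],"dr":[0,0,0]},{"jaw":255,"dp":[0,0,-2],"dr":[0,0,0]},{"jaw":255,"dp":[0,0,-2.4],"dr":[0,0,0]},{"jaw":255,"dp":[0,0,-2.8],"dr":[0,0,0]},{"jaw":255,"dp":[0,0,-3.2],"dr":[0,0,0]},{"jaw":255,"dp":[0,0,-3.2],"dr":[0,0,0]},{"jaw":255,"dp":[0,0,-3.2],"dr":[0,0,0]}]'
```

```text
t: 8.35
ee_pos: [0.5923, 0.1893, 0.0602]
tool_rot: [-0.12, 0.993, -0.0, 0.0]
wrist_force: [-1.9, -0.3, 5.4]
width: 0.004
grip_force: 2.8
```

5.4 N at z = 0.060 m means the cover is on its stops. I'll retreat straight up and go look at the wedge.

```bash
python3 -m creep '[{"jaw":255,"dp":[0,0,8],"dr":[0,0,0]},{"jaw":255,"dp":[0,0,30],"dr":[0,0,0]},{"jaw":255,"dp":[0,0,65],"dr":[0,0,0]},{"jaw":200,"dp":[0,-5,105],"dr":[0,0,0]},{"jaw":100,"dp":[2,-25,140],"dr":[0,0,0]},{"jaw":0,"dp":[5,-55,163],"dr":[0,0,0]},{"jaw":0,"dp":[8,-95,163],"dr":[0,0,0]},{"jaw":0,"dp":[8,-140,163],"dr":[0,0,0]},{"jaw":0,"dp":[8,-185,163],"dr":[0,0,0]},{"jaw":0,"dp":[8,-230,163],"dr":[0,0,0]}]'
python3 -m creep '[{"jaw":0,"dp":[0,-45,0],"dr":[0,0,0]},{"jaw":0,"dp":[0,-90,0],"dr":[0,0,0]},{"jaw":0,"dp":[0,-130,0],"dr":[0,0,0]},{"jaw":0,"dp":[0,-160,0],"dr":[0,0,0]},{"jaw":0,"dp":[0,-175,0],"dr":[0,0,0]},{"jaw":0,"dp":[0,-180,0],"dr":[0,0,0]},{"jaw":0,"dp":[0,-180,0],"dr":[0,0,0]},{"jaw":0,"dp":[0,-180,0],"dr":[0,0,0]},{"jaw":0,"dp":[0,-180,0],"dr":[0,0,0]},{"jaw":0,"dp":[0,-180,0],"dr":[0,0,0]}]'
python3 - <<'E'
from h import *
np.set_printoptions(precision=4,suppress=True)
w=snap('wrist','w4');t=snap('top','t4');s=env.state();print(s['ee_pos'],s['wrist_force'])
P=cloud(w);g=w['frame'].astype(int)
k=(np.nan_to_num(P[...,0])>.43)&(P[...,0]<.63)&(abs(P[...,1]+.225)<.08)&(P[...,2]<.06)&(P[...,2]>.008)
v,u=np.where(k);print(k.sum(),u.min(),u.max(),v.min(),v.max())
for lo,hi in ((.008,.06),(.03,.045)):
    q=P[k&(P[...,2]>lo)&(P[...,2]<hi)];print(len(q),cv2.minAreaRect(q[:,:2].astype(np.float32)*1000),np.median(q,0))
# cover check from top
R=cloud(t)[160:260,220:330].reshape(-1,3)
q=R[R[:,2]>.045];e=np.array([[.9713,.2377],[-.2377,.9713]]);f=q[:,:2]@e.T
print('cover',q[:,2].max(),np.percentile(f,[1,99],axis=0))
m=(f[:,0]<.73);A=np.c_[f[m],np.ones(m.sum())];print(np.linalg.lstsq(A,q[m,2],rcond=None)[0])
q=R[R[:,2]>.012];f=q[:,:2]@e.T;print('min X',np.percentile(f,[.3,1,2,99],axis=0))
cv2.imwrite('pics/c4.png',np.hstack([cv2.resize(w['frame'],(400,300)),cv2.resize(t['frame'][155:265,215:335],(400,300))]))
E
```

```text
t: 9.35
ee_pos: [0.6, -0.0423, 0.2229]
tool_rot: [-0.12, 0.993, -0.0, 0.0]
wrist_force: [1.8, 0.1, 0.3]
width: 0.557
grip_force: 0.0
t: 10.35
ee_pos: [0.6004, -0.2194, 0.2227]
tool_rot: [-0.121, 0.993, 0.0, 0.0]
wrist_force: [0.8, -0.5, 0.3]
width: 0.999
grip_force: 0.0
[ 0.6004 -0.2198  0.2226] [-0.2666  0.6721  0.6365]
3037 315 345 70 191
3037 ((517.4182739257812, -229.59396362304688), (118.58274841308594, 26.003446578979492), 17.607540130615234) [ 0.5106 -0.2315  0.0271]
1448 ((484.6500549316406, -239.96353149414062), (49.84534454345703, 25.908971786499023), 17.457168579101562) [ 0.4845 -0.2401  0.0338]
cover 0.06860330579744311 [[ 0.6085 -0.0477]
 [ 0.761   0.1383]]
[-0.0053 -0.0005  0.0629]
min X [[ 0.6053 -0.0578]
 [ 0.6062 -0.0501]
 [ 0.6077 -0.0477]
 [ 0.7818  0.1395]]
```

View pics/c4.png

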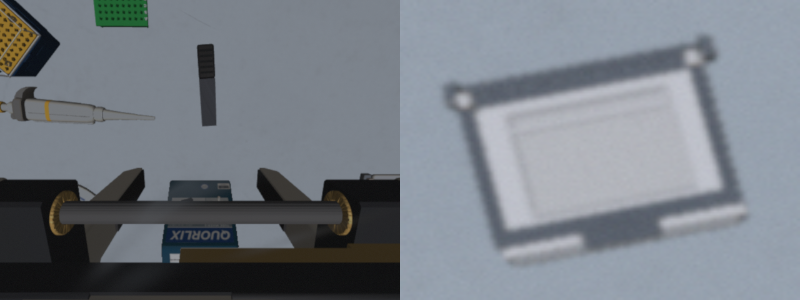

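The cover is flat and closed. The wedge block is at (206,60) in the wrist half: centre (0.4846, -0.240), yaw 0.306. I'll grasp it and refine the bar pose from the earlier wrist frame.

```bash
python3 -m creep '[{"jaw":0,"dp":[-20,-4,-5],"dr":[0,0,0.02]},{"jaw":0,"dp":[-55,-10,-15],"dr":[0,0,0.04]},{"jaw":0,"dp":[-90,-16,-35],"dr":[0,0,0.066]},{"jaw":0,"dp":[-112,-20,-70],"dr":[0,0,0.066]},{"jaw":0,"dp":[-116,-20,-110],"dr":[0,0,0.066]},{"jaw":0,"dp":[-116,-20,-150],"dr":[0,0,0.066]},{"jaw":0,"dp":[-116,-20,-185],"dr":[0,0,0.066]},{"jaw":0,"dp":[-116,-20,-207],"dr":[0,0,0.066]},{"jaw":0,"dp":[-116,-20,-216],"dr":[0,0,0.066]},{"jaw":0,"dp":[-116,-20,-218],"dr":[0,0,0.066]}]'
python3 -m creep '[{"jaw":120,"dp":[0,0,0],"dr":[0,0,0]},{"jaw":180,"dp":[0,0,0],"dr":[0,0,0]},{"jaw":255,"dp":[0,0,0],"dr":[0,0,0]},{"jaw":255,"dp":[0,0,0],"dr":[0,0,0]},{"jaw":255,"dp":[0,0,0],"dr":[0,0,0]},{"jaw":255,"dp":[0,0,0],"dr":[0,0,0]},{"jaw":255,"dp":[0,0,0],"dr":[0,0,0]},{"jaw":255,"dp":[0,0,0],"dr":[0,0,0]},{"jaw":255,"dp":[0,0,0],"dr":[0,0,0]},{"jaw":255,"dp":[0,0,0],"dr":[0,0,0]}]' 40
python3 - <<'E'
from h import *
np.set_printoptions(precision=4,suppress=True)
for n in('w1','w3'):
    P=cloud(dict(np.load(f'pics/{n}.npz'))).reshape(-1,3)
    e=np.array([[.9713,.2377],[-.2377,.9713]])
    f=P[:,:2]@e.T
    k=(P[:,2]>.012)&(P[:,2]<.032)&(f[:,0]>.58)&(f[:,0]<.66)&(f[:,1]>-.07)&(f[:,1]<.16)
    f=f[k];z=P[k,2]
    # front edge X per Y bin
    b=np.round(f[:,1]/.01).astype(int)
    E=np.array([[i*.01,np.percentile(f[b==i,0],3)] for i in range(-2,12) if (b==i).sum()>10])
    if len(E)>3: print(n,np.polyfit(E[:,0],E[:,1],1),E[:,1])
    kk=f[:,0]<.618;print('Y',np.percentile(f[kk,1],[.5,2,98,99.5]),'zmed',np.median(z))
E
```

```text
t: 11.45
ee_pos: [0.4839, -0.2403, 0.0037]
tool_rot: [-0.153, 0.988, 0.001, -0.001]
wrist_force: [0.7, 0.7, -0.3]
width: 1.0
grip_force: 0.0
t: 12.45
ee_pos: [0.484, -0.2405, 0.0044]
tool_rot: [-0.153, 0.988, 0.0, -0.0]
wrist_force: [-0.5, 1.3, 0.8]
width: 0.277
grip_force: 40.0
w1 [-0.0011  0.6058] [0.6058 0.6058 0.6059 0.6058 0.6058 0.6058 0.6058 0.6059 0.6058 0.6058
 0.6058 0.6058 0.6057 0.6057]
Y [-0.0474 -0.0421  0.1338  0.1392] zmed 0.024072017363611004
w3 [-0.      0.6048] [0.605  0.6048 0.6049 0.6046 0.6047 0.6047 0.6046 0.6047 0.6047 0.6047
 0.6048 0.6048 0.6048 0.605 ]
Y [-0.0475 -0.0423  0.1338  0.1387] zmed 0.02394790455519108
```

Frame yaw is 0.240, the bar axis is at X = 0.610 and mid Y = 0.0455 in frame-aligned axes. The wedge is gripped at 40 N. I'll lift it, carry it and set it down in front of the bar.

```bash
python3 -m creep '[{"jaw":255,"dp":[0,0,6],"dr":[0,0,0]},{"jaw":255,"dp":[0,0,20],"dr":[0,0,0]},{"jaw":255,"dp":[-1,8,38],"dr":[0,0,0]},{"jaw":255,"dp":[-4,30,50],"dr":[0,0,-0.01]},{"jaw":255,"dp":[-8,60,50],"dr":[0,0,-0.02]},{"jaw":255,"dp":[-13,95,50],"dr":[0,0,-0.03]},{"jaw":255,"dp":[-18,135,50],"dr":[0,0,-0.04]},{"jaw":255,"dp":[-24,175,50],"dr":[0,0,-0.05]},{"jaw":255,"dp":[-29,215,50],"dr":[0,0,-0.06]},{"jaw":255,"dp":[-34,255,50],"dr":[0,0,-0.066]}]'
python3 -m creep '[{"jaw":255,"dp":[-5,40,0],"dr":[0,0,0]},{"jaw":255,"dp":[-10,78,0],"dr":[0,0,0]},{"jaw":255,"dp":[-15,108,0],"dr":[0,0,0]},{"jaw":255,"dp":[-18,128,0],"dr":[0,0,0]},{"jaw":255,"dp":[-19,138,0],"dr":[0,0,0]},{"jaw":255,"dp":[-19,138,-12],"dr":[0,0,0]},{"jaw":255,"dp":[-19,138,-26],"dr":[0,0,0]},{"jaw":255,"dp":[-19,138,-38],"dr":[0,0,0]},{"jaw":255,"dp":[-19,138,-46],"dr":[0,0,0]},{"jaw":255,"dp":[-19,138,-48],"dr":[0,0,0]}]'
python3 -m creep '[{"jaw":255,"dp":[0,0,-0.5],"dr":[0,0,0]},{"jaw":255,"dp":[0,0,-1],"dr":[0,0,0]},{"jaw":255,"dp":[0,0,-1.5],"dr":[0,0,0]},{"jaw":255,"dp":[0,0,-2],"dr":[0,0,0]},{"jaw":255,"dp":[0,0,-2],"dr":[0,0,0]},{"jaw":255,"dp":[0,0,-2],"dr":[0,0,0]},{"jaw":255,"dp":[0,0,-2],"dr":[0,0,0]},{"jaw":255,"dp":[0,0,-2],"dr":[0,0,0]},{"jaw":255,"dp":[0,0,-2],"dr":[0,0,0]},{"jaw":255,"dp":[0,0,-2],"dr":[0,0,0]}]'
python3 - <<'E'
from h import *
np.set_printoptions(precision=4,suppress=True)
w=snap('top','t5');sd=snap('side','s5');s=env.state();print(s['t'],s['ee_pos'],s['tool_rot'],s['wrist_force'])
p=s['ee_pos'];print('X,Y',p[0]*.9713+p[1]*.2377,-p[0]*.2377+p[1]*.9713)
P=cloud(w);f=P[...,:2]@np.array([[.9713,.2377],[-.2377,.9713]]).T
k=(f[...,0]>.50)&(f[...,0]<.59)&(abs(f[...,1]-.045)<.05)&(P[...,2]>.004)&(P[...,2]<.03)
k&=w['frame'].max(2)<120
q=f[k];print(len(q),cv2.minAreaRect(q.astype(np.float32)*1000),q.max(0)) if len(q) else 0
cv2.imwrite('pics/c5.png',np.hstack([cv2.resize(sd['frame'][150:310,200:400],(400,320)),cv2.resize(w['frame'][180:300,215:365],(400,320))]))
E
```

```text
t: 13.45
ee_pos: [0.4498, 0.0157, 0.0547]
tool_rot: [-0.119, 0.993, -0.0, 0.0]
wrist_force: [0.4, 0.8, -2.0]
width: 0.276
grip_force: 40.0
t: 14.45
ee_pos: [0.4308, 0.1518, 0.0057]
tool_rot: [-0.12, 0.993, -0.0, -0.001]
wrist_force: [-0.4, 0.8, -1.7]
width: 0.278
grip_force: 40.0
t: 15.45
ee_pos: [0.4312, 0.1523, 0.0044]
tool_rot: [-0.12, 0.993, -0.0, -0.0]
wrist_force: [-1.1, -0.3, -1.3]
width: 0.278
grip_force: 40.0
15.55 [0.4312 0.1523 0.0044] [-0.1198  0.9928 -0.     -0.    ] [-0.0465  0.1483 -2.6298]
X,Y 0.45501456848260347 0.04543321958739786
232 ((530.8578491210938, 44.65646743774414), (61.01485061645508, 25.8012752532959), 0.20164456963539124) [0.5614 0.0576]
```

View pics/c5.png

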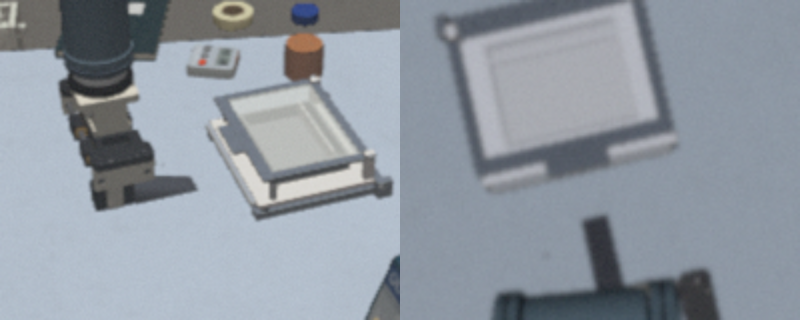

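The wedge is aligned with the table: yaw error 0.2°, Y 0.0447 against 0.0455 m. I'll press it down lightly and slide it in.

```bash
python3 -m creep '[{"jaw":255,"dp":[0,0,-0.3],"dr":[0,0,0]},{"jaw":255,"dp":[0,0,-0.6],"dr":[0,0,0]},{"jaw":255,"dp":[0,0,-0.7],"dr":[0,0,0]},{"jaw":255,"dp":[0,0,-0.7],"dr":[0,0,0]},{"jaw":255,"dp":[4,1.5,-0.7],"dr":[0,0,0]},{"jaw":255,"dp":[9,3,-0.7],"dr":[0,0,0]},{"jaw":255,"dp":[15,4.5,-0.7],"dr":[0,0,0]},{"jaw":255,"dp":[21,6,-0.7],"dr":[0,0,0]},{"jaw":255,"dp":[26,7.2,-0.7],"dr":[0,0,0]},{"jaw":255,"dp":[30,8.2,-0.7],"dr":[0,0,0]}]'
python3 -m creep '[{"jaw":255,"dp":[5,1.2,0],"dr":[0,0,0]},{"jaw":255,"dp":[10,2.5,0],"dr":[0,0,0]},{"jaw":255,"dp":[15,3.7,0],"dr":[0,0,0]},{"jaw":255,"dp":[20,4.9,0],"dr":[0,0,0]},{"jaw":255,"dp":[25,6.1,0],"dr":[0,0,0]},{"jaw":255,"dp":[30,7.3,0],"dr":[0,0,0]},{"jaw":255,"dp":[35,8.6,0],"dr":[0,0,0]},{"jaw":255,"dp":[40,9.8,0],"dr":[0,0,0]},{"jaw":255,"dp":[45,11,0],"dr":[0,0,0]},{"jaw":255,"dp":[49,12,0],"dr":[0,0,0]}]'
```

```text
t: 16.55
ee_pos: [0.4559, 0.1598, 0.004]
tool_rot: [-0.12, 0.993, -0.0, -0.005]
wrist_force: [-20.2, -6.1, 27.0]
width: 0.278
grip_force: 40.0
t: 17.55
ee_pos: [0.5065, 0.172, 0.0041]
tool_rot: [-0.12, 0.993, -0.0, -0.004]
wrist_force: [-11.1, -2.6, 15.7]
width: 0.276
grip_force: 40.0
```

The downforce is higher than needed, so I'll raise 0.4 mm to relieve it and read again.

```bash
python3 -m creep '[{"jaw":255,"dp":[0,0,0.2],"dr":[0,0,0]},{"jaw":255,"dp":[0,0,0.4],"dr":[0,0,0]},{"jaw":255,"dp":[1,0.2,0.4],"dr":[0,0,0]},{"jaw":255,"dp":[2,0.5,0.4],"dr":[0,0,0]},{"jaw":255,"dp":[3,0.7,0.4],"dr":[0,0,0]},{"jaw":255,"dp":[4,1,0.4],"dr":[0,0,0]},{"jaw":255,"dp":[5,1.2,0.4],"dr":[0,0,0]},{"jaw":255,"dp":[6,1.5,0.4],"dr":[0,0,0]},{"jaw":255,"dp":[7,1.7,0.4],"dr":[0,0,0]},{"jaw":255,"dp":[7,1.7,0.4],"dr":[0,0,0]}]'
python3 - <<'E'
from h import *
p=env.state()['ee_pos'];print('X,Y',p[0]*.9713+p[1]*.2377,-p[0]*.2377+p[1]*.9713,env.state()['wrist_force'])
E
```

```text
t: 18.55
ee_pos: [0.5153, 0.174, 0.0041]
tool_rot: [-0.12, 0.993, -0.0, -0.002]
wrist_force: [-5.3, -1.3, 8.1]
width: 0.274
grip_force: 40.0
X,Y 0.5418855722586379 0.04648278721824681 [-5.29585044 -1.28561149  8.12358576]
```

```bash
python3 -m creep '[{"jaw":255,"dp":[1.4,0.3,0.1],"dr":[0,0,0]},{"jaw":255,"dp":[2.8,0.6,0.1],"dr":[0,0,0]},{"jaw":255,"dp":[4.2,0.9,0.1],"dr":[0,0,0]},{"jaw":255,"dp":[5.6,1.3,0.1],"dr":[0,0,0]},{"jaw":255,"dp":[7,1.6,0.1],"dr":[0,0,0]},{"jaw":255,"dp":[8.4,1.9,0.1],"dr":[0,0,0]},{"jaw":255,"dp":[9.8,2.3,0.1],"dr":[0,0,0]},{"jaw":255,"dp":[11.2,2.6,0.1],"dr":[0,0,0]},{"jaw":255,"dp":[12.6,2.9,0.1],"dr":[0,0,0]},{"jaw":255,"dp":[12.6,2.9,0.1],"dr":[0,0,0]}]'
python3 - <<'E'
from h import *
np.set_printoptions(precision=4,suppress=True)
w=snap('top','t6');sd=snap('side','s6');wr=snap('wrist','w6')
s=env.state();p=s['ee_pos'];print('X,Y',p[0]*.9713+p[1]*.2377,-p[0]*.2377+p[1]*.9713,p,s['wrist_force'])
E3=np.array([[.9713,.2377],[-.2377,.9713]])
# height profile change of deck/cover vs frame X, top: before t5, after t6; side: s5,s6
for a,b in(('t5','t6'),('s5','s6')):
    A=cloud(dict(np.load(f'pics/{a}.npz')));B=cloud(dict(np.load(f'pics/{b}.npz')))
    fa=A[...,:2]@E3.T
    d=B[...,2]-A[...,2]
    for x0 in np.arange(.605,.76,.02):
        k=(fa[...,0]>x0)&(fa[...,0]<x0+.02)&(fa[...,1]>-.04)&(fa[...,1]<.13)&(A[...,2]>.045)&(abs(d)<.012)
        if k.sum()>5: print(a,round(x0+.01,3),k.sum(),round(np.median(d[k])*1000,2),round(np.mean(d[k])*1000,2))
cv2.imwrite('pics/c6.png',np.hstack([cv2.resize(sd['frame'][170:270,260:400],(400,300)),cv2.resize(w['frame'][180:280,215:345],(400,300))]))
E
```

```text
t: 19.55
ee_pos: [0.5225, 0.176, 0.0041]
tool_rot: [-0.12, 0.993, -0.0, -0.007]
wrist_force: [-20.1, -5.2, 20.3]
width: 0.277
grip_force: 40.0
X,Y 0.5493701427692256 0.04676218306855992 [0.5225 0.176  0.004 ] [-20.5916  -6.1664  20.3764]
t5 0.615 19 0.34 0.65
t5 0.635 380 1.55 1.54
t5 0.655 541 1.22 1.26
t5 0.675 534 0.84 0.85
t5 0.695 533 1.12 0.98
t5 0.715 535 0.53 0.63
t5 0.735 536 0.45 0.33
t5 0.755 452 0.17 0.19
s5 0.615 167 1.41 1.35
s5 0.635 306 1.65 1.58
s5 0.655 311 1.44 1.36
s5 0.675 308 1.12 1.09
s5 0.695 301 0.82 0.72
s5 0.715 299 0.49 0.66
s5 0.735 307 0.27 0.1
s5 0.755 209 0.31 0.25
```

View pics/c6.png

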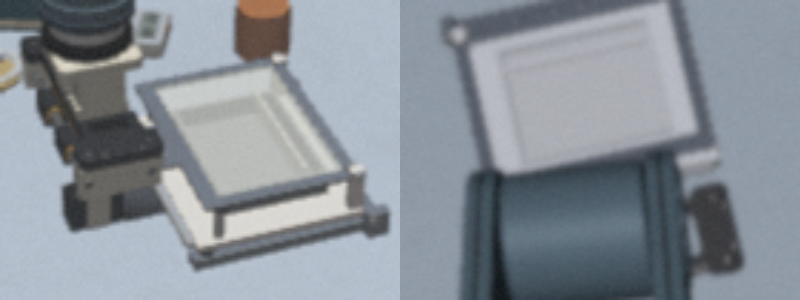

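Both cameras agree that the front has risen about 1.9 mm, and the cover is still closed. The arm lags its command because the wedge is pressed hard on the bench. I'll ease the height first, then see.

```bash
python3 -m creep '[{"jaw":255,"dp":[0,0,0.1],"dr":[0,0,0]},{"jaw":255,"dp":[0,0,0.2],"dr":[0,0,0]},{"jaw":255,"dp":[0,0,0.3],"dr":[0,0,0]},{"jaw":255,"dp":[0,0,0.4],"dr":[0,0,0]},{"jaw":255,"dp":[0,0,0.5],"dr":[0,0,0]},{"jaw":255,"dp":[0,0,0.5],"dr":[0,0,0]},{"jaw":255,"dp":[0,0,0.5],"dr":[0,0,0]},{"jaw":255,"dp":[0,0,0.5],"dr":[0,0,0]},{"jaw":255,"dp":[0,0,0.5],"dr":[0,0,0]},{"jaw":255,"dp":[0,0,0.5],"dr":[0,0,0]}]'
python3 - <<'E'
from h import *
s=env.state();p=s['ee_pos'];print('X,Y',p[0]*.9713+p[1]*.2377,-p[0]*.2377+p[1]*.9713,s['wrist_force'],s['moment'])
E
```

```text
t: 20.7
ee_pos: [0.524, 0.1763, 0.0041]
tool_rot: [-0.12, 0.993, -0.0, -0.006]
wrist_force: [-14.8, -2.6, 11.9]
width: 0.278
grip_force: 40.0
X,Y 0.5508878489530553 0.046730352248235615 [-14.76061816  -2.62443023  11.94759804] [-0.54531942  2.45884452  0.03106821]
```

```bash
python3 -m creep '[{"jaw":255,"dp":[0,0,0.1],"dr":[0,0,0]},{"jaw":255,"dp":[0,0,0.2],"dr":[0,0,0]},{"jaw":255,"dp":[0,0,0.3],"dr":[0,0,0]},{"jaw":255,"dp":[0.8,0.2,0.3],"dr":[0,0,0]},{"jaw":255,"dp":[1.6,0.3,0.3],"dr":[0,0,0]},{"jaw":255,"dp":[2.4,0.5,0.3],"dr":[0,0,0]},{"jaw":255,"dp":[3.2,0.7,0.3],"dr":[0,0,0]},{"jaw":255,"dp":[3.5,0.8,0.3],"dr":[0,0,0]},{"jaw":255,"dp":[3.5,0.8,0.3],"dr":[0,0,0]},{"jaw":255,"dp":[3.5,0.8,0.3],"dr":[0,0,0]}]'
python3 - <<'E'
from h import *
s=env.state();p=s['ee_pos'];print('X,Y',p[0]*.9713+p[1]*.2377,-p[0]*.2377+p[1]*.9713,s['wrist_force'],s['moment'])
E
```

```text
t: 21.7
ee_pos: [0.5282, 0.1772, 0.0041]
tool_rot: [-0.12, 0.993, -0.0, -0.005]
wrist_force: [-12.0, -2.7, 8.1]
width: 0.274
grip_force: 40.0
X,Y 0.5551554662575029 0.04658863579967357 [-12.01795554  -2.68691393   8.11447834] [-0.47372733  2.1556679   0.07521218]
```

```bash
python3 -m creep '[{"jaw":255,"dp":[0.3,0.1,0],"dr":[0,0,0]},{"jaw":255,"dp":[0.6,0.1,0],"dr":[0,0,0]},{"jaw":255,"dp":[0.9,0.2,0],"dr":[0,0,0]},{"jaw":255,"dp":[1.2,0.3,0],"dr":[0,0,0]},{"jaw":255,"dp":[1.2,0.3,0],"dr":[0,0,0]},{"jaw":255,"dp":[1.2,0.3,0],"dr":[0,0,0]},{"jaw":255,"dp":[1.2,0.3,0],"dr":[0,0,0]},{"jaw":255,"dp":[1.2,0.3,0],"dr":[0,0,0]},{"jaw":255,"dp":[1.2,0.3,0],"dr":[0,0,0]},{"jaw":255,"dp":[1.2,0.3,0],"dr":[0,0,0]}]'
python3 - <<'E'
from h import *
w=snap('top','t7');sd=snap('side','s7')
s=env.state();p=s['ee_pos'];print('X,Y',p[0]*.9713+p[1]*.2377,-p[0]*.2377+p[1]*.9713,p,s['wrist_force'],s['joint_vel'].round(4))
E3=np.array([[.9713,.2377],[-.2377,.9713]])
for a,b in(('t5','t7'),('s5','s7')):
    A=cloud(dict(np.load(f'pics/{a}.npz')));B=cloud(dict(np.load(f'pics/{b}.npz')))
    fa=A[...,:2]@E3.T;d=B[...,2]-A[...,2]
    k=(fa[...,0]>.61)&(fa[...,0]<.76)&(fa[...,1]>-.04)&(fa[...,1]<.13)&(A[...,2]>.045)&(abs(d)<.012)
    x=.770-fa[...,0][k];print(a,k.sum(),'lift mm at bar',160*(x@d[k])/(x@x))
cv2.imwrite('pics/c7.png',cv2.resize(sd['frame'][160:280,240:400],(800,600),interpolation=cv2.INTER_CUBIC))
E
```

```text
t: 22.7
ee_pos: [0.5295, 0.1775, 0.0041]
tool_rot: [-0.12, 0.993, -0.0, -0.005]
wrist_force: [-12.2, -3.4, 7.1]
width: 0.277
grip_force: 40.0
X,Y 0.5565471041794946 0.046595966036409864 [0.52953807 0.17756323 0.00408074] [-11.27595403  -2.9300356    6.41776248] [ 0.0006 -0.0002 -0.0011 -0.     -0.0001  0.0003]
t5 3285 lift mm at bar 3.9291292440611407
s5 2148 lift mm at bar 3.8197949162361184
```

View pics/c7.png

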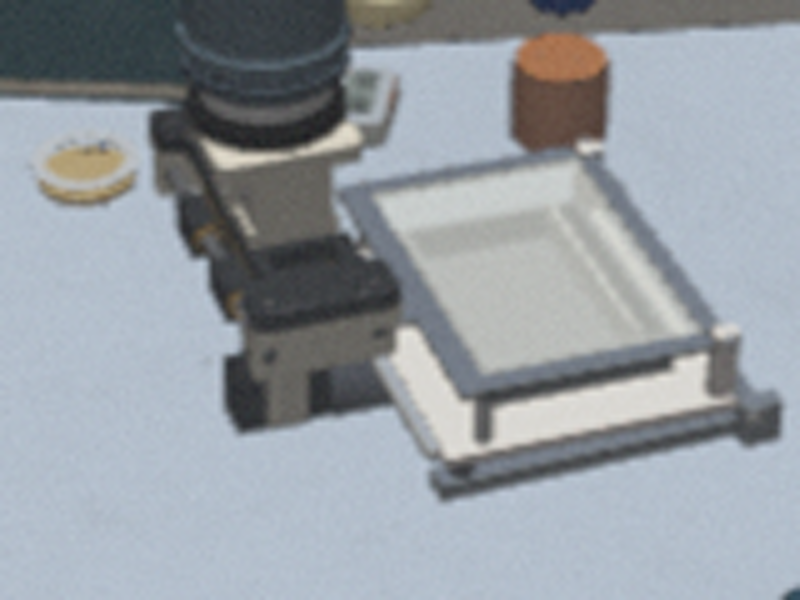

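The front is up about 3.9 mm on the wedge. The gripper is clear of the deck and cover, and the dish (85,165), timer and bottle are where they were.

```bash
python3 -c "
from workcell import env
print(env.sign_off())"
```

```text
the job is handed in; nothing more can be done
None
```

I lowered the cover onto its stops, then pushed the wedge in under the middle of the front bar; the deck front is up about 3.9 mm with the wedge still gripped, and the job was handed in at about 23 s of robot time.

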